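# Lock the bench tool case

### The arm

A 6-joint arm with a two-finger parallel gripper is mounted at the origin on the work surface. World frame = base frame: x ahead of the robot, y to its left, z up, the work surface at z = 0. Lengths are in m, angles in rad, forces in N, time in s.
With the tool pointing down it reaches from about 0.3 to 0.775 m from the base axis. Payload 14.6 kg.
Tool frame: the origin (TCP) lies midway between the tips of the shut fingers; the grasp point (between the pads) lies 19 mm behind it; z points along the fingers, y is the direction in which the jaws open and shut (so a half turn about z gives the same grasp; the last joint's range is limited). The gripper opens to 94 mm and grips with 3 to 60 N. Pads are 16 mm wide; open, the fingers measure 119 mm over their backs; the gripper's body (75 mm by 177 mm) begins 78 mm behind the grasp point.
Start: joints at [1.099, 0.3, 1.521, -0, 1.321, -0.067], TCP at [0.217, 0.506, 0.205] pointing down, gripper open.
Joint ranges: [-3.03, 3.03], [-0.79, 2.21], [0.23, 2.52], [-1.04, 4.18], [0, 3.07], [-2.55, 2.55]. Speed limits (rad/s): [2.22, 2.22, 2.57, 3.14, 3.14, 3.14].

### API

Orientations are given as a unit quaternion [w, x, y, z].
In Python, from cell import bot, capture, workorder gives the robot as it stands.
- The arm moves only by the tool move_arm, never from a script. Its argument "steps" is one flat list of numbers, 6 for each row, row after row: the shift along the tool's x, y, z normalised to -1 to 1, where 1 is 0.02 m, then the turn, a rotation vector about the tool's x, y, z normalised to -1 to 1, where 1 is 6 degrees. A call has 1 to 12 rows; each row shifts and turns the commanded pose from where the row before left it, along the tool's axes as they then stand; what a row does not reach is not made up. A row lasts 1/12 s, in which the tool goes at most 41.7 mm and 7.16 degrees, less where a joint would pass 70% of its speed; a pose out of reach is approached as far as the arm can. A call with a number of a shift or a turn outside -1 to 1 is refused whole. A call with a gripper value outside its range is refused whole. "hand" is the finger opening in mm, from 0 to 94, set as the call begins (left out, the last holds). The fingers move at their own pace and stop on an object; the grip force is fixed at half the most. Time passes only in rows, so rows that do not move let the fingers close. It gives the time, the measured TCP pose, the force and the opening at its end, in the units of the state.
- bot.read_state(): the state, without advancing time (a new reading comes with each control period).
- capture(name): name is "scene" or "top" or "wrist"; returns a dict with "frame" (420x560x3 uint8, red, green, blue), "z_map" (420x560 float32, m along the optical axis (not along the pixel's ray), 0 where there is no reading), "fx", "fy", "cx", "cy" (pixels), "R" (3x3) and "t" (3): a world point X has camera coordinates R X + t. Camera axes: x right, y down, z forward; pixel columns grow to the right and rows downward; lengths in m; the calibration is good to about 2 mm. A picture is of the moment at which its call begins.
- workorder.close_job(): hands the job in, once; it reports no verdict.
The state is a dict: "time_s": time; "joint_positions": joint angles; "qvel": joint speeds; "joint_torque": joint torques, N m; "tcp_pos": TCP position; "ee_rot": TCP orientation; "contact_force": force on the tool from outside, world axes, zero at the start; "wrist_torque": the same for the moment, N m; "opening": finger opening in m.
Only numpy, scipy, OpenCV 4.12 (cv2) and the standard library are available. Lean on these libraries where they do the work, as an engineer would, in place of code of your own. Each camera call takes 0.05 s, during which the arm holds its last target.

### The job

Lock the grey tool case: swing its steel hasp shut over the lock body, then take the wider of the two loose shackles out of its wooden stand, pass its legs through the hasp's eye and into the lock's two holes and press it down until the hidden pawl clicks and it stays down by itself when let go. Press by feel and never force it (pushing with more than about 40 N, side loads included, would bend the works), and leave the spare shackle and everything else on the bench where they are.

Things in the scene. Friction and masses are not known exactly. Their poses are not given: they have to be found in the camera images.
- lock_top (a point): Centre of the top face of the lock body, a steel block 84 mm long (its x), 34 wide (y), 70 high; z up. Two round holes in this face (12.5 mm across, 2 mm chamfer) lie 25 mm to either side along x. x points away from the robot's side to the grey case it is fixed to (160 x 180 x 70 mm, starting 44 mm along +x). The case's place and turn vary.
- lock_body: The same block; origin 70 mm under lock_top, same axes. Inside, a sprung ejector meets the leg tips 8 to 24 mm below the top face: 4 N, rising to 7.6 N. The pawl clicks at a hidden depth that differs from lock to lock (tips anywhere from 30 to 46 mm down), adding 2 to 10 N before. 2 mm further is a hard stop: a push of 20 N or so means home (if it rises again, press anew). Over 40 N in all is forcing.
- hasp (a joint): Angle of the hasp, a level steel strap 4 mm thick, 18 wide, 3 mm above the lock's top, on an upright pivot. 0 = shut, at its stop: the strap then points from the pivot along the lock's -x and its 16 mm eye, 85 mm from the pivot, is over the lock's hole on the case side. Grows to 1.5 rad as it swings counter-clockwise from above. Stays where left; 1.5 N at the knob moves it.
- hasp_knob (a point): Grip point on the hasp's upright round knob (12 mm thick, 40 mm tall, standing on the strap 45 mm from the pivot): on its axis, 23 mm above the strap's top and 17 mm below the knob's top, 100 mm above the bench. It turns with the hasp; shut, it is 65 mm from lock_top along the lock's +x.
- hasp_pivot (a point): The hasp's pivot on the case lid, at the underside of the strap (73 mm above the bench), 110 mm from lock_top along the lock's +x. z up.
- shackle_grip (a point): Centre of the black sleeve (30 mm along x, 18 across y, 20 high) on the crown of the wider steel U shackle. It stands legs down in a wooden stand (88 x 40 x 36 mm), z up. Its round legs, 10 mm thick, are 25 mm to either side along x, rounded tips 82 mm below this point; it fits either way round. Latched home, this point is 36 to 52 mm above lock_top; let go unlatched, 57 mm or more.
- shackle: The wider shackle itself, about 120 g; origin midway between its leg tips, 82 mm below shackle_grip, same axes. Its legs stand 26 mm deep in the stand with 1.5 mm of play: draw it straight up to free it.
- spare_grip (a point): Centre of the sleeve (22 mm along x) on the crown of the narrower spare shackle in a like stand: legs 17 mm to either side, tips 66 mm below this point. It does not fit; leave it.
- screwdriver: a screwdriver lying flat; a bystander, leave it
- tape_roll: a roll of tape lying flat, 90 mm across, 24 mm high; a bystander, leave it
- solder_spool: a steel-coloured spool standing on end, 54 mm across, 46 mm high; a bystander, leave it
- flux_bottle: a white bottle, 54 mm across, 120 mm high; a bystander, leave it
- marker: a black marker pen lying flat, 14 mm thick, about 130 mm long; a bystander, leave it
Mind the look-alikes: they are no part of the job. Leave any blue look-alike of the shackle alone.

How it is judged:
By the outcome, as a careful person would: the job done as asked, in the order asked, and still so for the second after the job is handed in, with the robot touching nothing.
It also fails if it takes over 58 s, if anything falls off the work surface, if the arm or the gripper's body presses on something with over 40 N, if the wrist force passes 120 N, or if a joint passes its speed limit or range.

## Working session

There is one attempt and no reset: what is moved stays moved. The work goes in short steps, Python scripts to look and compute and a tool call to move; the robot and the scene stay as the last step left them, time stands still between calls to the robot, and variables do not carry over. Pictures are saved under pics/ and viewed, and the job is handed in when it is done.

Besides the shell and the picture viewer there is one more tool, called after ">>>" by a JSON object that holds its "op" and its "data", one argument or row to a line. move_arm: Moves the arm, as the interface text tells. Scaled input: -1 to 1 covers 0.02 m each way for a shift and 6 degrees each way for a turn. Its arguments: {"type":"object","properties":{"steps":{"type":"array"},"hand":{"type":"number"}},"required":["steps"]}

```bash
ls; mkdir -p pics; python3 - <<'E'
from cell import bot,capture,workorder
import cv2,numpy as np
s=bot.read_state(); print(s)
for n in ["scene","top","wrist"]:
    c=capture(n); np.savez(f"{n}0.npz",**c)
    cv2.imwrite(f"pics/{n}0.png",c["frame"][:,:,::-1])
    print(n,c["fx"],c["fy"],c["cx"],c["cy"],c["R"].tolist(),c["t"])
E
```

```text
pics
{'time_s': 0.0, 'joint_positions': array([ 1.09937515e+00,  3.00512576e-01,  1.52159845e+00, -2.89404636e-05,
        1.32071372e+00, -6.65987817e-02]), 'qvel': array([ 0.00219785,  0.00038633,  0.00111477, -0.00207329, -0.00127724,
       -0.00214105]), 'joint_torque': array([ 2.53477401e-04, -5.31809986e+01, -3.52732050e+01,  7.08064903e-02,
        2.44740327e-02, -6.79042205e-05]), 'tcp_pos': array([0.21650427, 0.50529504, 0.20485624]), 'ee_rot': array([-1.50218385e-04,  2.01028331e-01,  9.79585234e-01, -5.97619415e-04]), 'contact_force': array([ 0.39973144, -1.13823634,  0.35567031]), 'wrist_torque': array([-0.02569255,  0.01529056,  0.00479942]), 'opening': 0.09411491291105474}
scene 430.973952378243 430.973952378243 280.4890396330047 206.74001328931047 [[0.7285450090770734, 0.6848123029155451, 0.01594614449936284], [0.4120346971102371, -0.4195132068642084, -0.8088486123149271], [-0.5472198626933803, 0.5958529844198277, -0.5878006829120075]] [-0.40416663 -0.10253367  1.34913584]
top 432.06547144650915 432.06547144650915 285.16324467986794 207.41719418521586 [[-0.003192100053897341, -0.9999939118164, -0.0014095486442726424], [-0.9916908813802918, 0.0033468650357612686, -0.12860013328769404], [0.12860406791554527, 0.0009873320449882836, -0.9916955273121922]] [0.05766941 0.4948454  0.98453632]
wrist 304.5816067155928 304.5816067155928 285.7929659825731 214.73236200738117 [[0.3940379243524749, 0.9190940956160393, -0.0003969580956416509], [0.8935868542044607, -0.3830012343219633, 0.23412088437563686], [0.21502708704944826, -0.0926072238628771, -0.9722074130160918]] [-0.55018529 -0.02397255  0.38793092]
```

View pics/scene0.png

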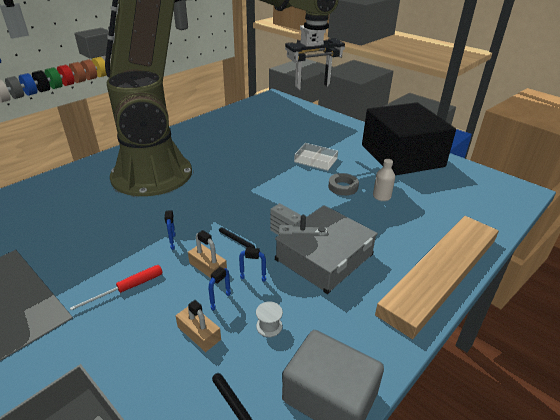

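View pics/top0.png

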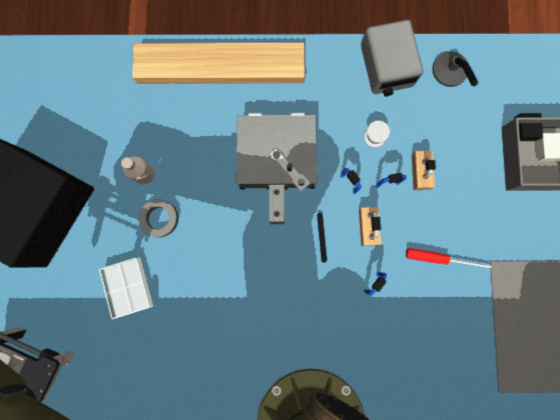

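View pics/wrist0.png

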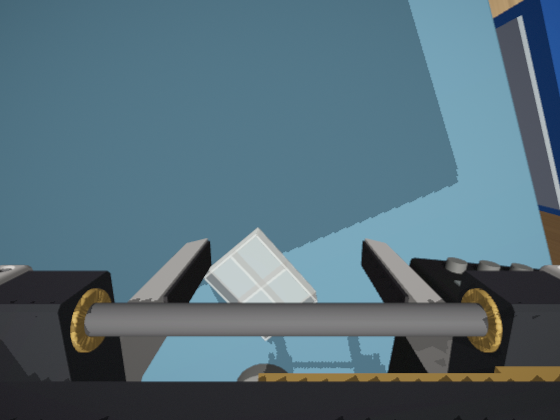

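```bash
cat > h.py <<'E'
import numpy as np,cv2
def load(n): return dict(np.load(f"{n}.npz"))
def pts(c):
    z=c["z_map"]; v,u=np.mgrid[:z.shape[0],:z.shape[1]]
    P=np.stack([(u-c["cx"])/c["fx"]*z,(v-c["cy"])/c["fy"]*z,z],-1)
    W=(P-c["t"])@c["R"]; W[z<=0]=np.nan
    return W
def ray(c,u,v,h):
    d=np.array([(u-c["cx"])/c["fx"],(v-c["cy"])/c["fy"],1.])@c["R"]; o=-c["t"]@c["R"]
    return o+d*(h-o[2])/d[2]
def crop(c,u0,u1,v0,v1,k,fn):
    cv2.imwrite(fn,cv2.resize(np.ascontiguousarray(c["frame"][v0:v1,u0:u1,::-1]),None,fx=k,fy=k,interpolation=cv2.INTER_CUBIC))
E
python3 - <<'E'
from h import *
c=load("top0"); crop(c,225,445,105,255,3.6,"pics/topcrop0.png")
W=pts(c)
for u,v in [(277,203),(277,190),(277,218),(276,154),(303,183),(289,168),(260,130),(371,226),(376,224),(424,170),(431,165)]:
    print(u,v,W[v,u].round(4))
c=load("scene0"); crop(c,150,390,190,360,3.3,"pics/scenecrop0.png")
E
```

```text
277 203 [0.5002 0.0745 0.0702]
277 190 [0.5323 0.0747 0.0572]
277 218 [0.466  0.0745 0.0704]
276 154 [0.6106 0.0764 0.0837]
303 183 [0.5465 0.0151 0.0679]
289 168 [0.5717 0.0473 0.1124]
260 130 [0.6716 0.1138 0.0691]
371 226 [ 0.4505 -0.1446  0.0321]
376 224 [ 0.449  -0.142   0.1008]
424 170 [ 0.583  -0.2735  0.0349]
431 165 [ 0.5828 -0.2723  0.0884]
```

View pics/topcrop0.png

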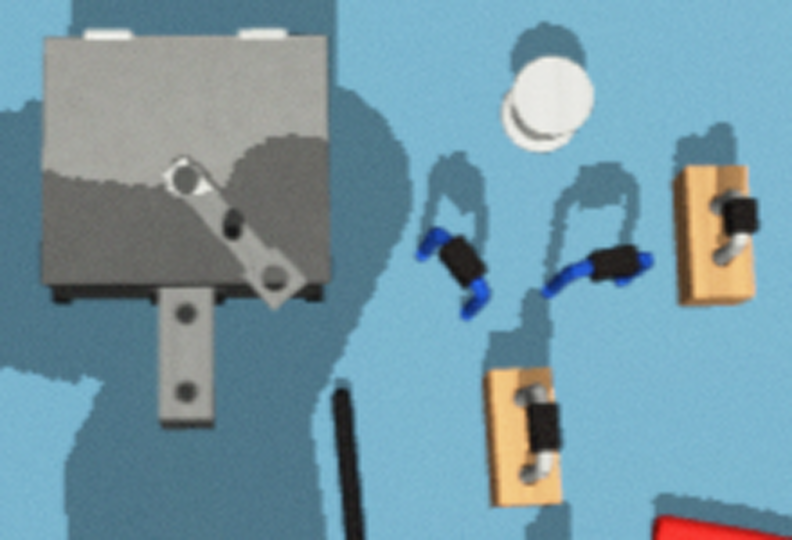

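View pics/scenecrop0.png

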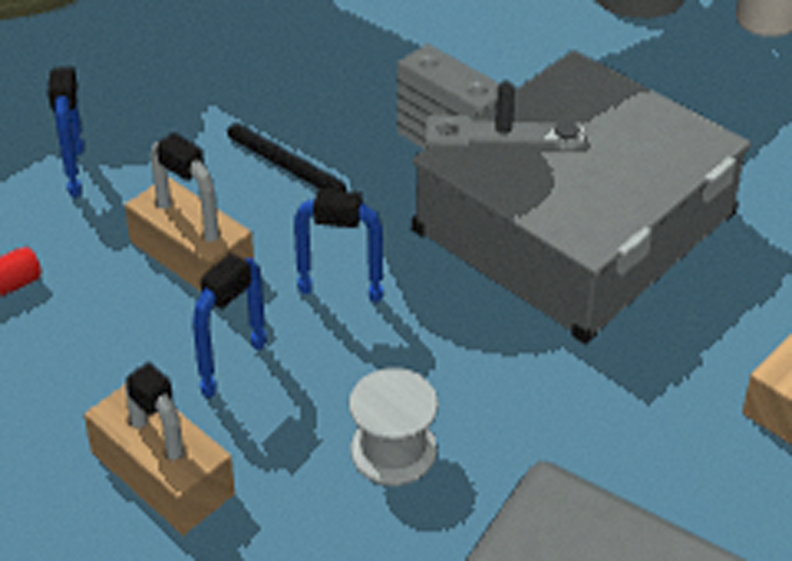

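```bash
cat >> h.py <<'E'
from scipy.spatial.transform import Rotation as Rn
def q2R(q): return Rn.from_quat([q[1],q[2],q[3],q[0]]).as_matrix()
def rowdelta(s,tp,yaw=None):
    """total tool-frame shift (in units of 0.02) & rotvec (units of 6deg) to go to tp with tool down, tool y axis heading 'yaw' (world angle of tool y)"""
    R=q2R(s["ee_rot"]); d=R.T@(np.array(tp)-s["tcp_pos"])/0.02
    r=None
    if yaw is not None:
        y=np.array([np.cos(yaw),np.sin(yaw),0]); z=np.array([0,0,-1.]); x=np.cross(y,z)
        G=np.stack([x,y,z],1); r=np.degrees(Rn.from_matrix(R.T@G).as_rotvec())/6
    return d,r
E
python3 - <<'E'
from h import *
s=dict(tcp_pos=np.array([0.21650427, 0.50529504, 0.20485624]),ee_rot=[-1.50218385e-04,  2.01028331e-01,  9.79585234e-01, -5.97619415e-04])
c=load("wrist0"); R=q2R(s["ee_rot"]); print(R.round(3))
o=-c["R"].T@c["t"]; print("cam in tool",(R.T@(o-s["tcp_pos"])).round(4)); print("cam axes in tool (cols)",(R.T@c["R"].T).round(4).tolist())
# top measures
c=load("top0"); W=pts(c); f=c["frame"].astype(int)
def rect(u0,u1,v0,v1,z0,z1,name,extra=None):
    m=np.zeros(W.shape[:2],bool); m[v0:v1,u0:u1]=True
    m&=(W[...,2]>z0)&(W[...,2]<z1)
    if extra is not None:m&=extra
    p=W[m]; r=cv2.minAreaRect((p[:,:2]*1000).astype(np.float32)); print(name,m.sum(),r,p.mean(0).round(4),p[:,2].std().round(4))
rect(260,295,180,235,.066,.0735,"lock")
dark=f.max(-1)<60
rect(365,388,205,245,.095,.11,"sleeve",dark)
rect(355,395,200,255,.03,.039,"stand")
rect(412,440,145,195,.08,.095,"spare",)
rect(265,312,145,192,.0745,.081,"strap")
rect(265,312,145,192,.112,.125,"knob")
rect(225,325,105,200,.066,.073,"case")
E
```

```text
[[-0.919  0.394 -0.001]
 [ 0.394  0.919 -0.001]
 [ 0.    -0.001 -1.   ]]
cam in tool [ 0.0674  0.0004 -0.1777]
cam axes in tool (cols) [[-0.0002, -0.9722, -0.2342], [1.0, -0.0004, 0.0008], [-0.0008, -0.2342, 0.9722]]
lock 608 ((506.43133544921875, 75.49378967285156), (94.949951171875, 75.3690414428711), 0.1530507504940033) [0.5101 0.0752 0.0696] 0.0016
sleeve 93 ((450.5894775390625, -141.5944061279297), (28.035587310791016, 15.690431594848633), 2.64890193939209) [ 0.4515 -0.1411  0.101 ] 0.002
stand 442 ((450.8821716308594, -143.23619079589844), (87.74819946289062, 40.77200698852539), 2.872022867202759) [ 0.4495 -0.1393  0.0354] 0.0017
spare 78 ((585.5697631835938, -275.0867614746094), (16.906574249267578, 21.874187469482422), 86.24118041992188) [ 0.5851 -0.2748  0.0846] 0.0019
strap 327 ((577.41748046875, 46.95216369628906), (111.88775634765625, 28.232044219970703), 42.08273696899414) [0.5746 0.0445 0.0771] 0.0015
knob 25 ((576.91455078125, 45.82936096191406), (9.758548736572266, 11.484151840209961), 47.645965576171875) [0.5767 0.0461 0.1157] 0.0018
case 5093 ((610.668701171875, 74.98786163330078), (203.36228942871094, 183.57687377929688), 0.6696563363075256) [0.6259 0.0776 0.0696] 0.0015
```

```bash
python3 - <<'E'
from h import *
from cell import bot
c=load("top0")
k=lambda a,b:(225+(a+.5)/3.6-.5,105+(b+.5)/3.6-.5)
for n,p,h in [("holeCase",(186,313),.069),("holeNear",(186,392),.069),("pivot",(187,180),.084),("eye",(274,278),.077),("sleeve",(543,427),.102),("knob",(233,222),.115)]:
    print(n,ray(c,*k(*p),h).round(4))
print(rowdelta(bot.read_state(),[0.53,0.06,0.17],np.pi/2))
E
```

```text
holeCase [0.5267 0.0761 0.069 ]
holeNear [0.4764 0.0761 0.069 ]
pivot [0.609  0.0751 0.084 ]
eye [0.5474 0.0205 0.077 ]
sleeve [ 0.4505 -0.1406  0.102 ]
knob [0.5749 0.0465 0.115 ]
(array([-23.17737674, -14.29551235,   1.76236323]), array([-7.59402474e-03, -2.04884881e-03, -3.86550543e+00]))
```

>>> {"op": "move_arm", "data": {
  "steps": [-0.97,-0.6,0.07,0,0,0,-0.97,-0.6,0.07,0,0,0,-0.97,-0.6,0.07,0,0,0,-0.97,-0.6,0.07,0,0,0,-0.97,-0.6,0.07,0,0,0,-0.97,-0.6,0.07,0,0,0,-0.97,-0.6,0.07,0,0,0,-0.97,-0.6,0.07,0,0,0,-0.97,-0.6,0.07,0,0,0,-0.97,-0.6,0.07,0,0,0,-0.97,-0.6,0.07,0,0,0,-0.97,-0.6,0.07,0,0,0],
  "hand": 34
}}

```text
time_s: 1.15
tcp_pos: [0.3743, 0.2805, 0.1885]
ee_rot: [-0.0, 0.201, 0.98, -0.0]
contact_force: [0.2, -0.7, 0.6]
opening: 0.0342
```

>>> {"op": "move_arm", "data": {
  "steps": [-0.97,-0.6,0.07,0,0,0,-0.97,-0.6,0.07,0,0,0,-0.97,-0.6,0.07,0,0,0,-0.97,-0.6,0.07,0,0,0,-0.97,-0.6,0.07,0,0,0,-0.97,-0.6,0.07,0,0,0,-0.97,-0.6,0.07,0,0,0,-0.97,-0.6,0.07,0,0,-0.8,-0.95,-0.6,0.07,0,0,-0.8,-0.95,-0.6,0.07,0,0,-0.8,-0.9,-0.6,0.07,0,0,-0.8,-0.8,-0.6,0.07,0,0,-0.66]
}}

```text
time_s: 2.15
tcp_pos: [0.5403, 0.0698, 0.1716]
ee_rot: [-0.0, -0.002, 1.0, -0.0]
contact_force: [-0.3, -0.5, 0.4]
opening: 0.0341
```

```bash
python3 - <<'E'
from h import *
from cell import bot,capture
import pickle
c=capture("wrist"); s=bot.read_state(); np.savez("wrist1.npz",**c); pickle.dump(s,open("s1.pkl","wb"))
print(s["time_s"],s["tcp_pos"],s["ee_rot"],s["contact_force"],s["opening"])
cv2.imwrite("pics/wrist1.png",c["frame"][:,:,::-1])
E
```

```text
2.2 [0.54202387 0.06803861 0.17114525] [-6.68276696e-05 -3.35660795e-03  9.99994319e-01 -3.02384224e-04] [ 1.49221473 -1.43214042 -0.63756361] 0.034088270342019965
```

View pics/wrist1.png

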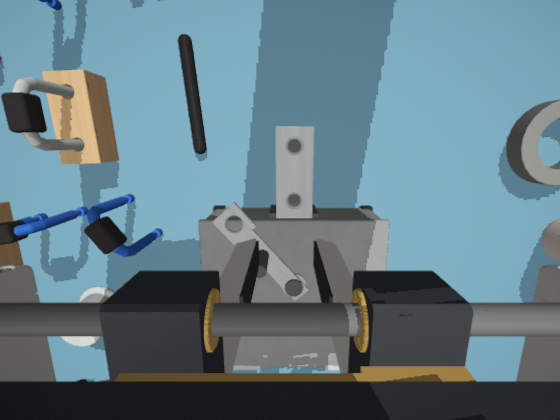

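The wrist view shows the lock's holes at about (294,146) and (294,200), the hasp eye at (234,224), the pivot at (293,287), the knob at (262,263) and the wide shackle's sleeve at (25,112).

```bash
python3 - <<'E'
from h import *
c=load("wrist1"); g=cv2.cvtColor(c["frame"],cv2.COLOR_RGB2GRAY)
def blob(u,v,r,th,h):
    sub=g[v-r:v+r+1,u-r:u+r+1]; m=(sub<th).astype(np.uint8)
    n,l,st,ce=cv2.connectedComponentsWithStats(m); i=l[r,r]
    if i==0: i=1+np.argmax(st[1:,4])
    uu,vv=ce[i]; uu+=u-r; vv+=v-r; print(u,v,sub.min(),np.median(sub),st[i],ray(c,uu,vv,h).round(4),(round(uu,1),round(vv,1)))
    return ray(c,uu,vv,h)
a=blob(294,146,10,95,.0685); b=blob(294,200,10,95,.0685); e=blob(234,224,10,110,.077); p=blob(293,287,7,110,.08)
print("sep",np.linalg.norm(a-b),"yaw",np.degrees(np.arctan2(*(b-a)[[1,0]])),"mid",(a+b)/2)
W=pts(c)
crop(c,180,400,110,310,3.5,"pics/w1c.png")
m=(W[...,2]>.066)&(W[...,2]<.0735); m[:118]=0;m[206:]=0;m[:,:265]=0;m[:,325:]=0
r=cv2.minAreaRect((W[m][:,:2]*1000).astype(np.float32));print(r, W[m].mean(0), np.percentile(W[m],[1,99],axis=0))
d=g<60; d[:, :0]=0; m=d&(W[...,2]>.095)&(W[...,2]<.11); m[:,80:]=0;m[:60]=0;m[180:]=0
r=cv2.minAreaRect((W[m][:,:2]*1000).astype(np.float32));print("sleeve",m.sum(),r, W[m].mean(0))
for (u,v) in [(262,255),(263,252),(262,263),(260,268)]: print(u,v,W[v,u])
E
```

```text
294 146 81 143.0 [  4   4  13  12 124] [0.4768 0.0775 0.0685] (np.float64(294.1), np.float64(145.6))
294 200 80 150.0 [  4   4  12  12 105] [0.5262 0.0778 0.0685] (np.float64(293.9), np.float64(199.7))
234 224 69 127.0 [ 3  2 14  5 56] [0.5423 0.0221 0.077 ] (np.float64(233.5), np.float64(218.4))
293 287 56 82.0 [  0   0  15  15 212] [0.6096 0.0777 0.08  ] (np.float64(293.3), np.float64(287.0))
sep 0.049454617566329705 yaw 0.38473563458514337 mid [0.50150686 0.07768181 0.0685    ]
((495.7121276855469, 77.43953704833984), (71.89363861083984, 34.07893753051758), 0.19688265025615692) [0.49389448 0.07747956 0.06828109] [[0.45989316 0.06104339 0.06640744]
 [0.53106596 0.09408087 0.06996898]]
sleeve 950 ((451.8352355957031, -140.2242431640625), (28.85318946838379, 17.253814697265625), 2.185622215270996) [ 0.45159005 -0.13896758  0.09933641]
262 255 [0.57202465 0.04907448 0.09271084]
263 252 [0.57232007 0.0493564  0.08431617]
262 263 [0.57298961 0.05027842 0.1088167 ]
260 268 [0.57484324 0.04906676 0.11499553]
```

View pics/w1c.png

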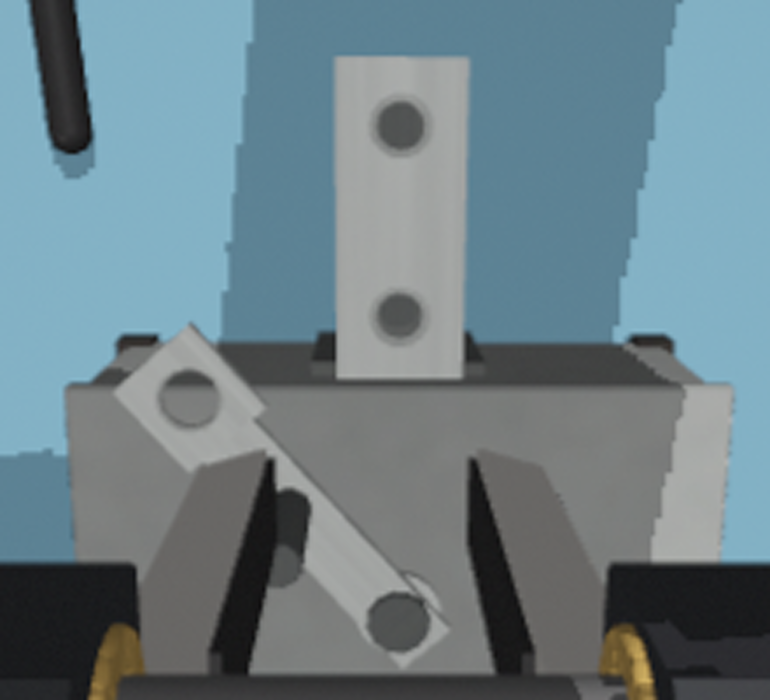

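>>> {"op": "move_arm", "data": {
  "steps": [-0.6,-0.35,0,0,0,0,-0.6,-0.35,0,0,0,0,-0.55,-0.3,0,0,0,0,0,0,0.8,0,0,0,0,0,0.8,0,0,0,0,0,0.8,0,0,0,0,0,0.8,0,0,0,0,0,0,0,0,0]
}}

```text
time_s: 2.87
tcp_pos: [0.5731, 0.051, 0.1047]
ee_rot: [-0.003, 0.0, 1.0, -0.0]
contact_force: [-1.1, 0.8, -0.6]
opening: 0.0342
```

```bash
python3 - <<'E'
from h import *
from cell import bot,capture
c=capture("wrist"); s=bot.read_state(); np.savez("wrist2.npz",**c)
print(s["time_s"],s["tcp_pos"],s["ee_rot"],s["contact_force"],s["opening"])
crop(c,150,430,100,320,2.8,"pics/w2.png")
E
```

```text
2.9167 [0.57380771 0.05096653 0.10654002] [-1.57613467e-03  4.39470669e-04  9.99998661e-01 -3.93547241e-05] [-0.79242707  0.60616951  0.47597866] 0.03411747162922536
```

View pics/w2.png

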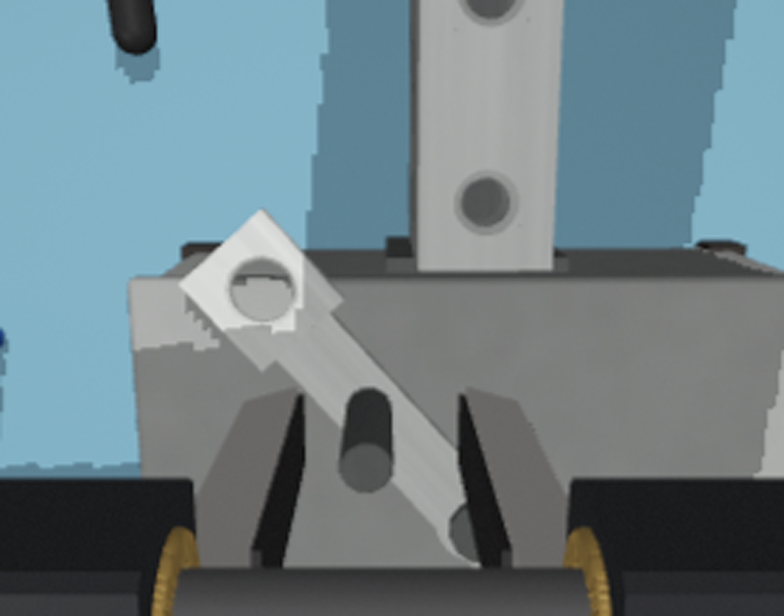

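>>> {"op": "move_arm", "data": {
  "steps": [-0.1,-0.1,0.5,0,0,0,0,0,0.5,0,0,0,0,0,0,0,0,0],
  "hand": 17
}}

```text
time_s: 3.17
tcp_pos: [0.5761, 0.0488, 0.0861]
ee_rot: [-0.001, 0.0, 1.0, -0.0]
contact_force: [0.1, 0.2, -0.8]
opening: 0.0183
```

```bash
python3 - <<'E'
from h import *
from cell import bot,capture
c=capture("wrist"); s=bot.read_state(); np.savez("wrist3.npz",**c)
print(s["time_s"],s["tcp_pos"],s["ee_rot"],s["contact_force"],s["opening"])
crop(c,150,430,100,320,2.8,"pics/w3.png")
E
```

```text
3.2167 [0.57628171 0.04884471 0.08702125] [-7.30219459e-04  3.65165910e-04  9.99999667e-01 -1.68677455e-05] [-0.19529707  0.17613104  0.42823448] 0.017594723032865755
```

View pics/w3.png

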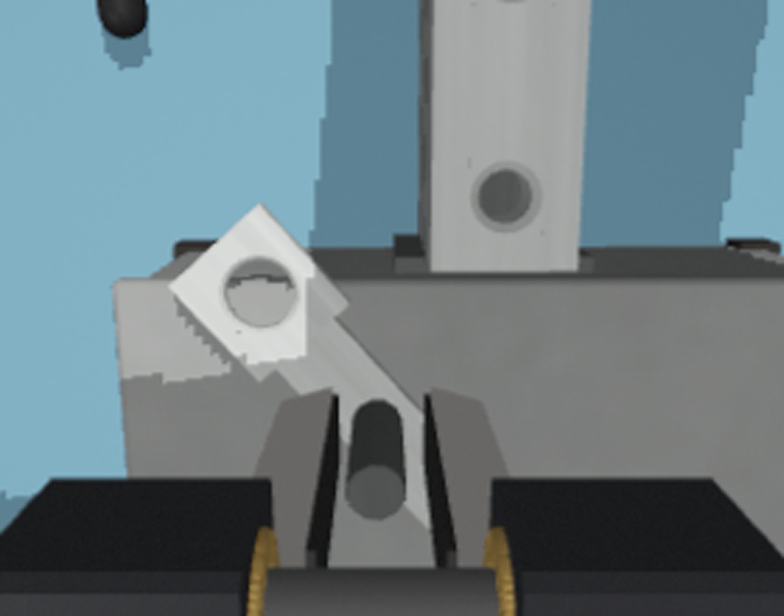

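>>> {"op": "move_arm", "data": {
  "steps": [0.13,0.2,0,0,0,0,0.13,0.2,0,0,0,0,0.1,0.2,0,0,0,0,0.07,0.2,0,0,0,0,0.05,0.2,0,0,0,0,0.02,0.2,0,0,0,0,0,0.2,0,0,0,0,0,0,0,0,0,0]
}}

```text
time_s: 3.88
tcp_pos: [0.567, 0.0779, 0.0881]
ee_rot: [0.0, -0.0, 1.0, 0.0]
contact_force: [-0.1, -1.2, 0.6]
opening: 0.0169
```

>>> {"op": "move_arm", "data": {
  "steps": [0,0.07,0,0,0,0,0,0,0,0,0,0]
}}

```text
time_s: 4.05
tcp_pos: [0.5669, 0.0786, 0.088]
ee_rot: [0.0, 0.0, 1.0, 0.0]
contact_force: [-0.4, -0.5, -0.8]
opening: 0.0167
```

```bash
python3 - <<'E'
from h import *
from cell import bot,capture
c=capture("wrist"); s=bot.read_state(); np.savez("wrist4.npz",**c)
print(s["time_s"],s["tcp_pos"],s["ee_rot"],s["contact_force"],s["opening"])
crop(c,150,430,100,320,2.8,"pics/w4.png")
E
```

```text
4.1 [0.56687828 0.07848853 0.08790935] [1.88831325e-04 2.47970705e-04 9.99999944e-01 1.22524265e-04] [-0.20030813  0.16775545 -0.73897326] 0.017276987430531177
```

View pics/w4.png

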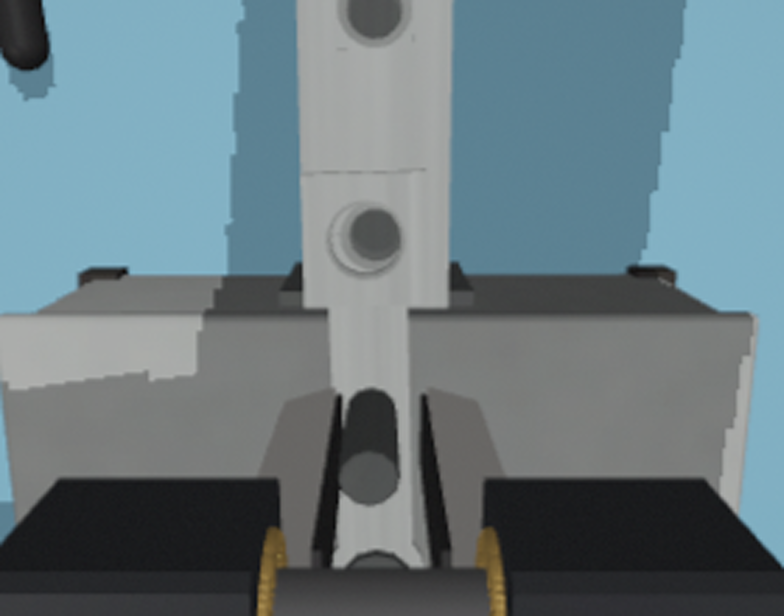

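>>> {"op": "move_arm", "data": {
  "steps": [0,0.06,0,0,0,0,0,0,0,0,0,0]
}}

```text
time_s: 4.27
tcp_pos: [0.5668, 0.0795, 0.0879]
ee_rot: [0.0, 0.0, 1.0, -0.0]
contact_force: [-0.1, -0.4, 0.6]
opening: 0.017
```

>>> {"op": "move_arm", "data": {
  "steps": [0,0.05,0,0,0,0,0,0,0,0,0,0]
}}

```text
time_s: 4.43
tcp_pos: [0.5667, 0.08, 0.0879]
ee_rot: [-0.0, 0.0, 1.0, -0.0]
contact_force: [0.1, -3.5, 0.8]
opening: 0.0176
```

```bash
python3 - <<'E'
from h import *
from cell import bot,capture
c=capture("wrist"); s=bot.read_state(); np.savez("wrist4.npz",**c)
print(s["time_s"],s["tcp_pos"],s["ee_rot"],s["contact_force"],s["opening"])
crop(c,150,430,100,320,2.8,"pics/w5.png")
E
```

```text
4.4833 [0.56671704 0.08002733 0.08785507] [-3.22485903e-05  3.74341556e-04  9.99999861e-01 -3.68685812e-04] [-0.73679901 -4.47680667  0.7332016 ] 0.017156855099661503
```

View pics/w5.png

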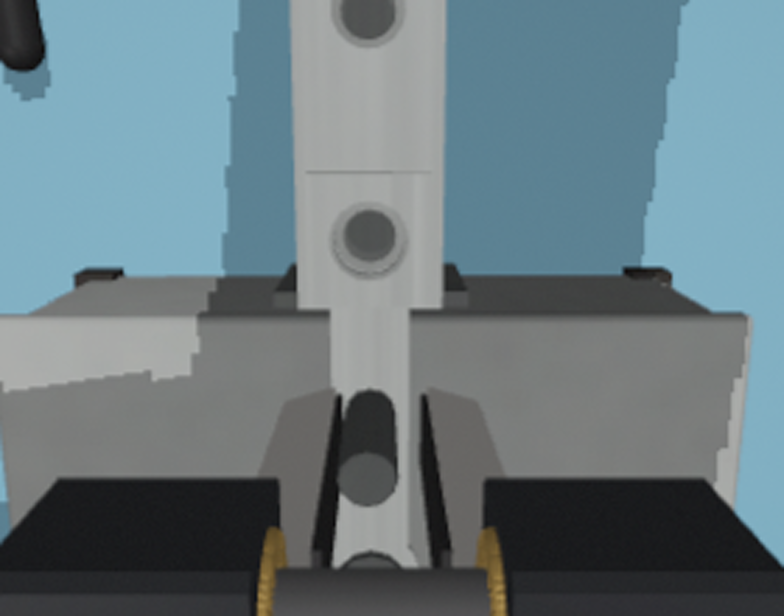

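>>> {"op": "move_arm", "data": {
  "steps": [0,-0.12,0,0,0,0,0,0,-0.5,0,0,0,0,0,-1,0,0,0,0,0,-1,0,0,0,0,0,-1,0,0,0,0,0,-0.5,0,0,0,0,0,0,0,0,0],
  "hand": 20
}}

```text
time_s: 5.07
tcp_pos: [0.5676, 0.0783, 0.1706]
ee_rot: [0.002, 0.0, 1.0, 0.0]
contact_force: [-0.1, 0.3, -0.1]
opening: 0.0202
```

```bash
python3 - <<'E'
from h import *
from cell import bot,capture
c=load("wrist4")
for n,p in [("case",(369.5,235)),("near",(368,10))]:
    u,v=150+(p[0]+.5)/2.8-.5,100+(p[1]+.5)/2.8-.5; print(n,ray(c,u,v,.0685))
c=capture("wrist"); s=bot.read_state(); np.savez("wrist6.npz",**c)
print(s["time_s"],s["tcp_pos"],s["ee_rot"],s["contact_force"],s["opening"])
cv2.imwrite("pics/w6.png",c["frame"][:,:,::-1])
print(rowdelta(s,[.451,-.1405,.165],np.radians(92.5)))
E
```

```text
case [0.52618993 0.07777795 0.0685    ]
near [0.47688054 0.0776539  0.0685    ]
5.1167 [0.56703154 0.07822013 0.1686713 ] [9.35346461e-04 2.50944925e-04 9.99999519e-01 1.54051750e-04] [-0.262008    0.38956881 -1.19032441] 0.020001351523523843
(array([  5.79641779, -10.93897125,   0.16934707]), array([ 0.00255198,  0.01792519, -0.42145924]))
```

View pics/w6.png

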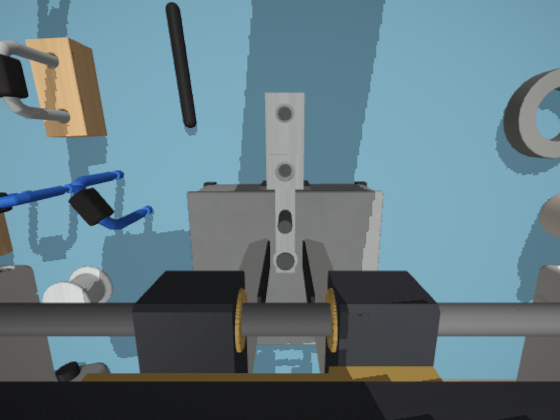

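>>> {"op": "move_arm", "data": {
  "steps": [0.53,-1,0,0,0,0,0.53,-1,0,0,0,0,0.53,-1,0,0,0,0,0.53,-1,0,0,0,0,0.53,-1,0,0,0,0,0.53,-1,0,0,0,0,0.53,-1,0,0,0,0,0.53,-1,0,0,0,0,0.53,-1,0,0,0,0,0.53,-1,0,0,0,0,0.5,-0.9,0,0,0,-0.42,0,0,0,0,0,0],
  "hand": 40
}}

```text
time_s: 6.12
tcp_pos: [0.4489, -0.1417, 0.1666]
ee_rot: [-0.001, -0.022, 1.0, 0.0]
contact_force: [0.5, 0.9, 0.7]
opening: 0.0402
```

```bash
cat > sl.py <<'E'
from h import *
from cell import bot,capture
import sys
c=capture("wrist"); s=bot.read_state(); np.savez(sys.argv[1]+".npz",**c)
print(s["time_s"],s["tcp_pos"],s["ee_rot"],s["contact_force"],s["wrist_torque"],s["opening"])
cv2.imwrite(f"pics/{sys.argv[1]}.png",c["frame"][:,:,::-1])
E
python3 sl.py w7; python3 - <<'E'
from h import *
c=load("w7");W=pts(c);g=cv2.cvtColor(c["frame"],cv2.COLOR_RGB2GRAY)
for nm,m in [("sleeve",(g<75)&(W[...,2]>.096)&(W[...,2]<.108)),("stand",(W[...,2]>.032)&(W[...,2]<.04))]:
    m&=(abs(W[...,0]-.45)<.06)&(abs(W[...,1]+.14)<.04)
    r=cv2.minAreaRect((W[m][:,:2]*1000).astype(np.float32));print(nm,m.sum(),r,W[m].mean(0))
E
```

```text
6.1667 [ 0.44966251 -0.14064075  0.16682023] [-7.50520697e-04 -2.06303782e-02  9.99786829e-01  3.47212126e-04] [ 0.73494034  0.68792344 -0.08609875] [-0.0010677  -0.00414018 -0.03050604] 0.03980748775865495
sleeve 688 ((450.8934631347656, -141.82211303710938), (29.537370681762695, 16.738370895385742), 2.8721940517425537) [ 0.45024652 -0.14166717  0.09992246]
stand 2049 ((451.586669921875, -141.8984832763672), (88.30458068847656, 39.894779205322266), 3.0635006427764893) [ 0.44417881 -0.14203567  0.0343671 ]
```

View pics/w7.png

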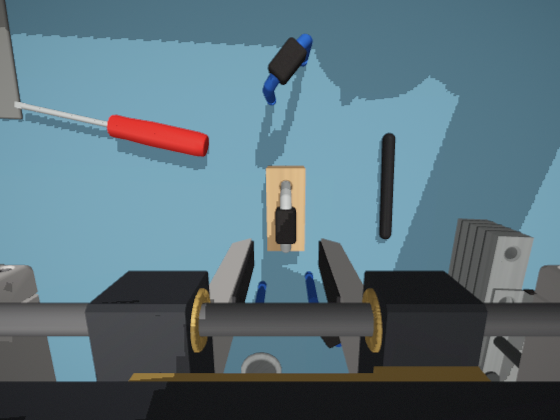

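>>> {"op": "move_arm", "data": {
  "steps": [-0.06,-0.04,0.8,0,0,-0.08,0,0,0.9,0,0,0,0,0,0.9,0,0,0,0,0,0.9,0,0,0,0,0,0.7,0,0,0,0,0,0.45,0,0,0,0,0,0,0,0,0]
}}

```text
time_s: 6.75
tcp_pos: [0.451, -0.1396, 0.0728]
ee_rot: [-0.002, -0.026, 1.0, 0.001]
contact_force: [0.2, 0.4, 0.7]
opening: 0.04
```

```bash
python3 sl.py w8
```

```text
6.8 [ 0.45158028 -0.13991023  0.07408486] [-8.81821102e-04 -2.59459334e-02  9.99662862e-01  4.39050808e-04] [-0.14781272  0.72212131 -0.22045135] [0.01988877 0.00124369 0.05465762] 0.040037511416055875
```

View pics/w8.png

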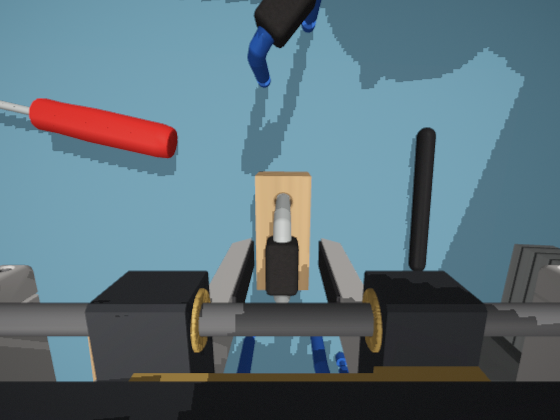

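>>> {"op": "move_arm", "data": {
  "steps": [0,-0.07,0.03,0,0,0,0,0,0,0,0,0],
  "hand": 24
}}

```text
time_s: 6.97
tcp_pos: [0.4524, -0.1421, 0.0749]
ee_rot: [0.001, -0.026, 1.0, -0.0]
contact_force: [1.3, 0.0, 0.3]
opening: 0.0301
```

>>> {"op": "move_arm", "data": {
  "steps": [0,0,0,0,0,0,0,0,0,0,0,0,0,0,0,0,0,0,0,0,0,0,0,0],
  "hand": 0
}}

```text
time_s: 7.3
tcp_pos: [0.4521, -0.1421, 0.0747]
ee_rot: [0.0, -0.026, 1.0, -0.0]
contact_force: [-0.0, -0.6, 3.7]
opening: 0.0178
```

```bash
python3 sl.py w9
```

```text
7.35 [ 0.45215544 -0.14209827  0.07466881] [ 4.29289401e-04 -2.58407465e-02  9.99665961e-01 -1.93223787e-04] [ 0.9078049  -0.03099328  3.22633632] [ 0.0467082   0.01745041 -0.02007979] 0.01766615691236343
```

View pics/w9.png

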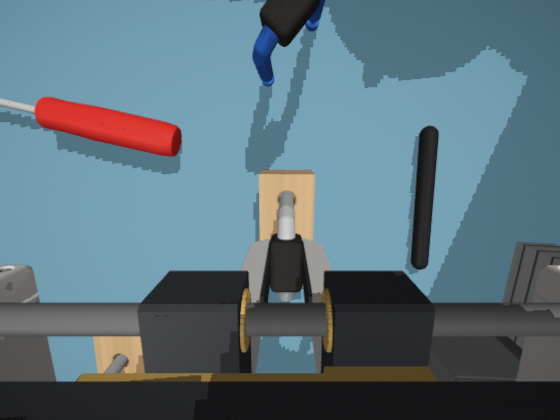

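>>> {"op": "move_arm", "data": {
  "steps": [0,0,-0.3,0,0,0,0,0,-0.4,0,0,0,0,0,-0.5,0,0,0,0,0,-0.5,0,0,0,0,0,-0.7,0,0,0,0,0,-0.9,0,0,0,0,0,-0.9,0,0,0,0,0,-0.9,0,0,0,0,0,-0.9,0,0,0,0,0,0,0,0,0]
}}

```text
time_s: 8.18
tcp_pos: [0.453, -0.1424, 0.1983]
ee_rot: [0.003, -0.026, 1.0, -0.001]
contact_force: [1.5, -0.5, 0.1]
opening: 0.018
```

```bash
python3 sl.py w10; python3 - <<'E'
from h import *
from cell import bot
print(rowdelta(bot.read_state(),[.5015,.0776,.195],np.radians(90.2)))
E
```

```text
8.2333 [ 0.45246623 -0.14219983  0.19617126] [ 1.66571641e-03 -2.59002408e-02  9.99662878e-01 -7.30076540e-04] [-0.24384002 -0.3836174  -2.61947298] [ 0.1040862  -0.01701345  0.03078196] 0.01797227886977834
(array([-3.01731466, 10.84837601,  0.0517267 ]), array([-0.01400031,  0.03179157,  0.46138046]))
```

View pics/w10.png

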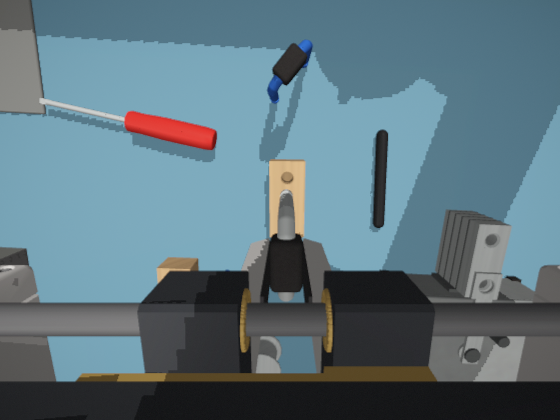

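>>> {"op": "move_arm", "data": {
  "steps": [-0.27,0.98,0,0,0,0,-0.27,0.98,0,0,0,0,-0.27,0.98,0,0,0,0,-0.27,0.98,0,0,0,0,-0.27,0.98,0,0,0,0,-0.27,0.98,0,0,0,0,-0.27,0.98,0,0,0,0,-0.27,0.98,0,0,0,0,-0.27,0.98,0,0,0,0,-0.27,0.98,0,0,0,0,-0.27,0.98,0,0,0,0.46,0,0,0,0,0,0]
}}

```text
time_s: 9.23
tcp_pos: [0.4999, 0.0789, 0.1932]
ee_rot: [-0.001, -0.002, 1.0, 0.0]
contact_force: [0.4, -0.4, -1.5]
opening: 0.0176
```

>>> {"op": "move_arm", "data": {
  "steps": [0,0,0,0,0,0,0,0,0,0,0,0]
}}

```text
time_s: 9.4
tcp_pos: [0.4997, 0.0759, 0.1936]
ee_rot: [-0.001, -0.002, 1.0, -0.0]
contact_force: [-0.5, 0.4, -0.2]
opening: 0.0174
```

```bash
python3 sl.py w11; python3 - <<'E'
from h import *
from cell import bot,capture
print(rowdelta(bot.read_state(),[.5015,.0776,.195],np.radians(90.2)))
c=load("w11"); crop(c,200,380,70,300,2.6,"pics/w11c.png")
for n in ["scene","top"]:
    c=capture(n); np.savez(f"{n}11.npz",**c); 
    if n=="scene": crop(c,230,390,160,300,4.5,"pics/s11.png")
    else: crop(c,235,330,140,235,6,"pics/t11.png")
E
```

```text
9.45 [0.49975561 0.07571568 0.19380787] [-3.71376593e-04 -1.87814742e-03  9.99998162e-01 -1.01297862e-04] [-0.12456568  0.47843705 -0.85753406] [ 0.02733722 -0.03762755  0.04925912] 0.017966861947010138
(array([-0.08752839,  0.09387593, -0.05969026]), array([-0.00192226, -0.00709614,  0.00253666]))
```

View pics/w11c.png

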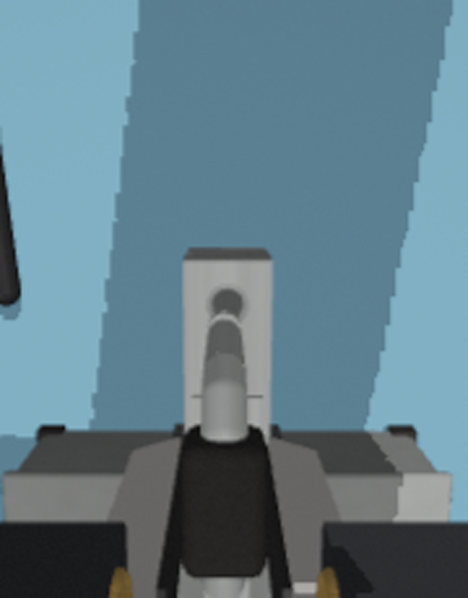

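View pics/s11.png

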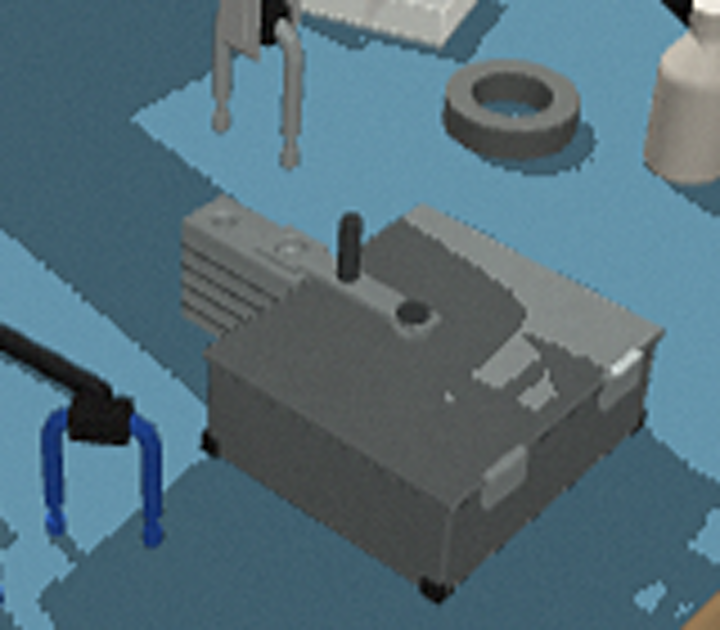

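```bash
python3 - <<'E'
from h import *
c=load("scene11")
k=lambda a,b:(230+(a+.5)/4.5-.5,160+(b+.5)/4.5-.5)
tz=.1938-.0647
# tip ball centre approx
for n,p,h in [("tipN",(221,120),tz+.005),("tipF",(290,156),tz+.005),("holeN",(222,219),.069),("eyeF",(292,246),.076)]:
    print(n,ray(c,*k(*p),h).round(4))
crop(c,260,310,150,225,10,"pics/s11z.png")
w=load("w11")
k=lambda a,b:(200+(a+.5)/2.6-.5,70+(b+.5)/2.6-.5)
for n,p,h in [("tipN side",(223.5,318),tz+.005),("holeN",(227,302),.0685)]:
    print(n,ray(w,*k(*p),h).round(4))
crop(w,255,315,155,250,8,"pics/w11z.png")
E
```

```text
tipN [0.471  0.0796 0.1341]
tipF [0.5212 0.0801 0.1341]
holeN [0.4739 0.0787 0.069 ]
eyeF [0.5251 0.0804 0.076 ]
tipN side [0.4711 0.0761 0.1341]
holeN [0.4756 0.0775 0.0685]
```

View pics/s11z.png

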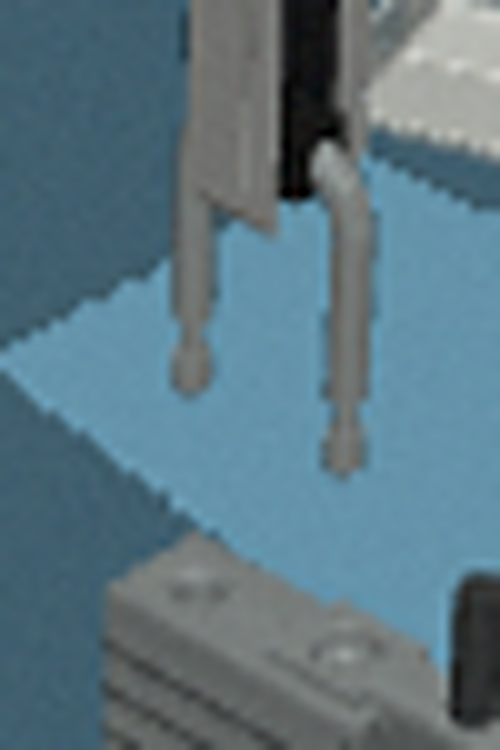

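View pics/w11z.png

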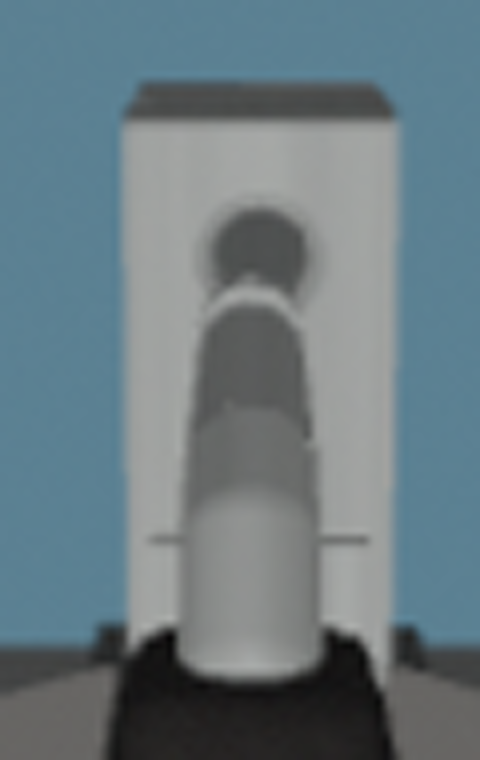

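View pics/t11.png

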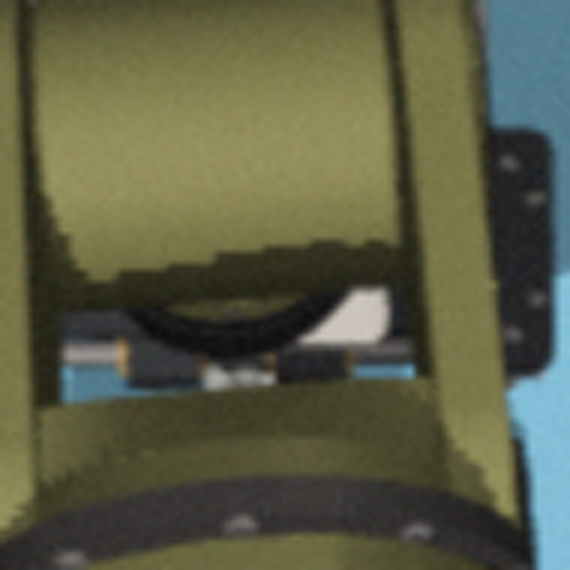

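>>> {"op": "move_arm", "data": {
  "steps": [-0.13,0.07,0,0,0,0,0,0,0.5,0,0,0,0,0,0.7,0,0,0,0,0,0.6,0,0,0,0,0,0.35,0,0,0,0,0,0,0,0,0,0,0,0,0,0,0]
}}

```text
time_s: 10.13
tcp_pos: [0.5026, 0.0777, 0.1511]
ee_rot: [-0.0, -0.002, 1.0, -0.0]
contact_force: [-0.6, -1.1, -1.0]
opening: 0.0177
```

```bash
python3 sl.py w12; python3 - <<'E'
from h import *
from cell import bot,capture
c=load("w12"); crop(c,255,315,155,250,8,"pics/w12z.png")
c=capture("scene"); np.savez(f"scene12.npz",**c); crop(c,260,320,160,230,9,"pics/s12.png")
E
```

```text
10.1833 [0.50289062 0.07775709 0.15162363] [ 2.72711286e-04 -1.79673908e-03  9.99998348e-01 -2.53352285e-05] [-0.27994045  0.95614738 -1.20173509] [ 0.0343407  -0.02866999  0.0045107 ] 0.017732314133464037
```

View pics/w12z.png

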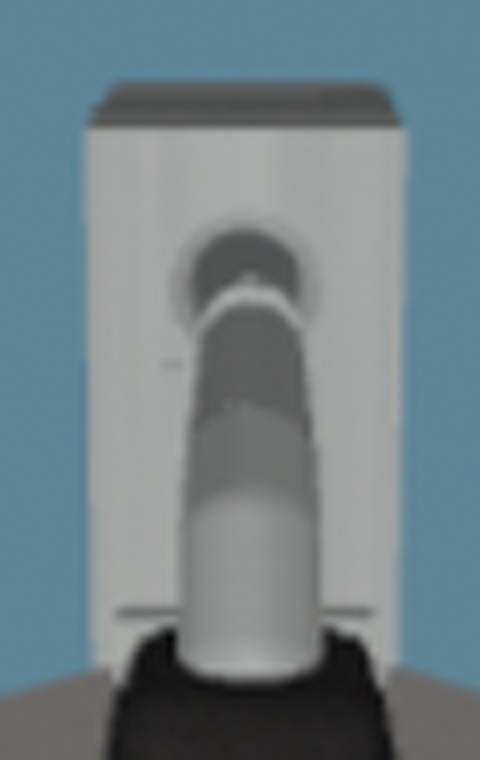

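View pics/s12.png

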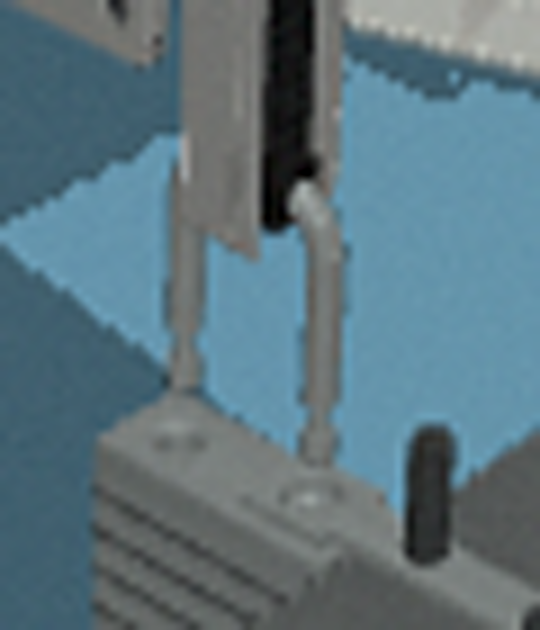

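>>> {"op": "move_arm", "data": {
  "steps": [0.075,-0.025,0.1,0,0,0,0,0,0.15,0,0,0,0,0,0.15,0,0,0,0,0,0.1,0,0,0,0,0,0,0,0,0]
}}

```text
time_s: 10.65
tcp_pos: [0.5009, 0.0773, 0.1407]
ee_rot: [-0.0, -0.002, 1.0, -0.0]
contact_force: [0.2, 0.9, -1.2]
opening: 0.0178
```

```bash
python3 sl.py w13; python3 - <<'E'
from h import *
from cell import bot,capture
c=load("w13"); crop(c,255,315,155,250,8,"pics/w13z.png")
c=capture("scene"); np.savez(f"scene13.npz",**c); crop(c,260,320,160,230,9,"pics/s13.png")
E
```

```text
10.7 [0.50102258 0.077288   0.14097581] [-2.67327002e-04 -1.79406296e-03  9.99998354e-01 -3.58735194e-05] [-0.3221311  -0.59535922 -1.50489707] [-0.01398282  0.0261384   0.01506845] 0.017903174042653396
```

View pics/w13z.png

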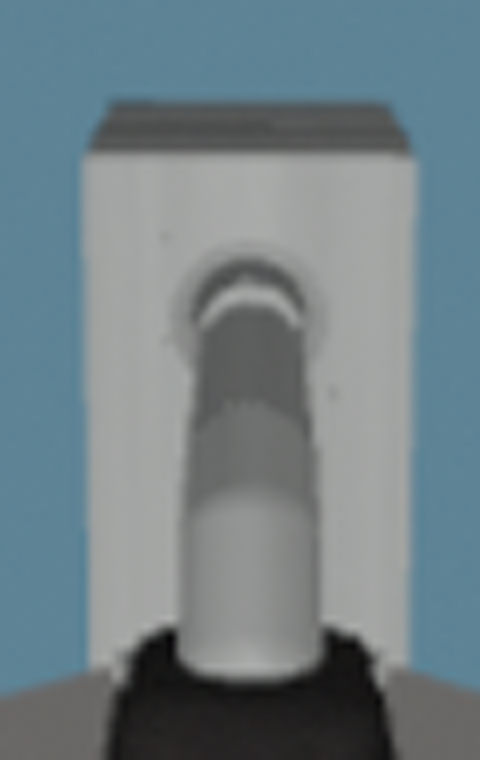

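View pics/s13.png

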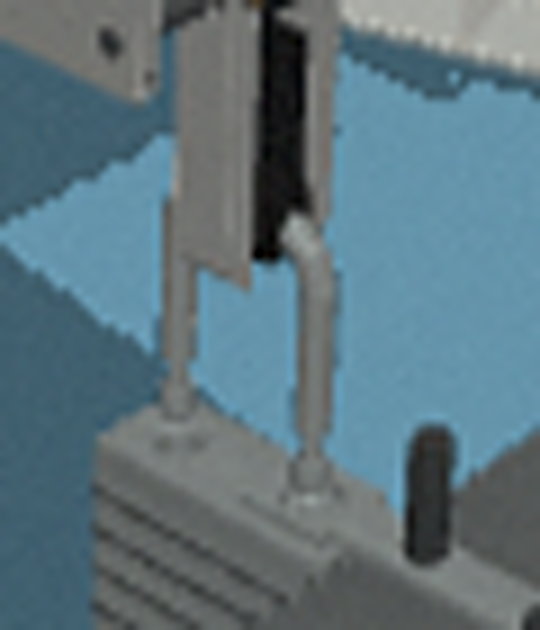

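>>> {"op": "move_arm", "data": {
  "steps": [0,0,0.1,0,0,0,0,0,0.1,0,0,0,0,0,0.1,0,0,0,0,0,0.05,0,0,0]
}}

```text
time_s: 11.08
tcp_pos: [0.501, 0.0773, 0.1339]
ee_rot: [-0.0, -0.002, 1.0, -0.0]
contact_force: [-0.1, 0.2, -1.5]
opening: 0.0178
```

>>> {"op": "move_arm", "data": {
  "steps": [0,0,0.08,0,0,0,0,0,0.08,0,0,0,0,0,0.04,0,0,0]
}}

```text
time_s: 11.33
tcp_pos: [0.5011, 0.0773, 0.13]
ee_rot: [-0.0, -0.002, 1.0, 0.0]
contact_force: [-0.6, -0.6, -1.5]
opening: 0.0179
```

>>> {"op": "move_arm", "data": {
  "steps": [0,0,0.08,0,0,0,0,0,0.08,0,0,0,0,0,0.04,0,0,0]
}}

```text
time_s: 11.58
tcp_pos: [0.5011, 0.0773, 0.126]
ee_rot: [-0.0, -0.002, 1.0, -0.0]
contact_force: [0.6, 0.1, -1.0]
opening: 0.0181
```

>>> {"op": "move_arm", "data": {
  "steps": [0,0,0.1,0,0,0,0,0,0.1,0,0,0,0,0,0.1,0,0,0]
}}

```text
time_s: 11.83
tcp_pos: [0.5011, 0.0773, 0.12]
ee_rot: [-0.0, -0.002, 1.0, -0.0]
contact_force: [0.4, 0.4, -1.5]
opening: 0.0174
```

>>> {"op": "move_arm", "data": {
  "steps": [0,0,0.1,0,0,0,0,0,0.1,0,0,0,0,0,0.05,0,0,0]
}}

```text
time_s: 12.08
tcp_pos: [0.5012, 0.0773, 0.1152]
ee_rot: [0.0, -0.002, 1.0, -0.0]
contact_force: [-1.0, 0.4, 3.9]
opening: 0.0177
```

>>> {"op": "move_arm", "data": {
  "steps": [0,0,0.1,0,0,0,0,0,0.1,0,0,0,0,0,0,0,0,0]
}}

```text
time_s: 12.33
tcp_pos: [0.5011, 0.0773, 0.111]
ee_rot: [0.0, -0.002, 1.0, 0.0]
contact_force: [-0.4, -0.7, 4.6]
opening: 0.0179
```

>>> {"op": "move_arm", "data": {
  "steps": [0,0,0.08,0,0,0,0,0,0.08,0,0,0,0,0,0.04,0,0,0]
}}

```text
time_s: 12.58
tcp_pos: [0.5013, 0.0773, 0.1074]
ee_rot: [0.0, -0.002, 1.0, 0.0]
contact_force: [-2.1, 1.1, 5.3]
opening: 0.0178
```

>>> {"op": "move_arm", "data": {
  "steps": [0,0,0.05,0,0,0,0,0,0.05,0,0,0]
}}

```text
time_s: 12.75
tcp_pos: [0.5013, 0.0773, 0.1055]
ee_rot: [0.0, -0.002, 1.0, 0.0]
contact_force: [-1.5, 0.4, 5.5]
opening: 0.0179
```

>>> {"op": "move_arm", "data": {
  "steps": [0,0,0.05,0,0,0,0,0,0.05,0,0,0]
}}

```text
time_s: 12.92
tcp_pos: [0.5013, 0.0773, 0.1035]
ee_rot: [0.0, -0.002, 1.0, 0.0]
contact_force: [-2.1, -0.2, 5.2]
opening: 0.0174
```

>>> {"op": "move_arm", "data": {
  "steps": [0,0,0.05,0,0,0,0,0,0.05,0,0,0]
}}

```text
time_s: 13.08
tcp_pos: [0.5013, 0.0773, 0.1015]
ee_rot: [0.0, -0.002, 1.0, 0.0]
contact_force: [-0.5, -0.2, 6.1]
opening: 0.0176
```

>>> {"op": "move_arm", "data": {
  "steps": [0,0,0.04,0,0,0,0,0,0.04,0,0,0]
}}

```text
time_s: 13.25
tcp_pos: [0.5013, 0.0773, 0.0999]
ee_rot: [0.0, -0.002, 1.0, 0.0]
contact_force: [-1.4, -0.5, 6.6]
opening: 0.0177
```

>>> {"op": "move_arm", "data": {
  "steps": [0,0,0.04,0,0,0,0,0,0.04,0,0,0]
}}

```text
time_s: 13.42
tcp_pos: [0.5013, 0.0773, 0.0983]
ee_rot: [0.0, -0.002, 1.0, 0.0]
contact_force: [-1.8, -0.6, 6.8]
opening: 0.018
```

>>> {"op": "move_arm", "data": {
  "steps": [0,0,0.04,0,0,0,0,0,0.04,0,0,0]
}}

```text
time_s: 13.58
tcp_pos: [0.5013, 0.0774, 0.0967]
ee_rot: [0.0, -0.002, 1.0, 0.0]
contact_force: [-0.8, 0.6, 6.2]
opening: 0.0178
```

>>> {"op": "move_arm", "data": {
  "steps": [0,0,0.04,0,0,0,0,0,0.04,0,0,0]
}}

```text
time_s: 13.75
tcp_pos: [0.5013, 0.0773, 0.0951]
ee_rot: [0.0, -0.002, 1.0, 0.0]
contact_force: [-0.8, -1.1, 6.7]
opening: 0.0175
```

>>> {"op": "move_arm", "data": {
  "steps": [0,0,0.04,0,0,0,0,0,0.04,0,0,0]
}}

```text
time_s: 13.92
tcp_pos: [0.5019, 0.0774, 0.0945]
ee_rot: [0.001, -0.002, 1.0, 0.0]
contact_force: [-2.9, 0.3, 21.6]
opening: 0.0177
```

>>> {"op": "move_arm", "data": {
  "steps": [0,0,0.04,0,0,0,0,0,0.03,0,0,0]
}}

```text
time_s: 14.08
tcp_pos: [0.5026, 0.0775, 0.0942]
ee_rot: [0.002, -0.002, 1.0, 0.0]
contact_force: [-3.7, 0.0, 29.6]
opening: 0.0178
```

>>> {"op": "move_arm", "data": {
  "steps": [0,0,-0.05,0,0,0,0,0,-0.05,0,0,0,0,0,0,0,0,0]
}}

```text
time_s: 14.33
tcp_pos: [0.5018, 0.0774, 0.0947]
ee_rot: [0.001, -0.002, 1.0, 0.0]
contact_force: [-0.5, 0.0, 9.2]
opening: 0.0176
```

>>> {"op": "move_arm", "data": {
  "steps": [0,0,-0.04,0,0,0,0,0,0,0,0,0]
}}

```text
time_s: 14.5
tcp_pos: [0.5017, 0.0774, 0.0953]
ee_rot: [0.001, -0.002, 1.0, 0.0]
contact_force: [0.8, 0.3, 6.8]
opening: 0.0177
```

```bash
python3 sl.py w14
```

```text
14.55 [0.50172386 0.07738142 0.09523458] [ 8.54454843e-04 -1.80319561e-03  9.99998006e-01  7.77888092e-05] [0.42077468 0.57725277 5.86269743] [ 0.07258122 -0.12886428 -0.05704791] 0.01743485657972503
```

View pics/w14.png

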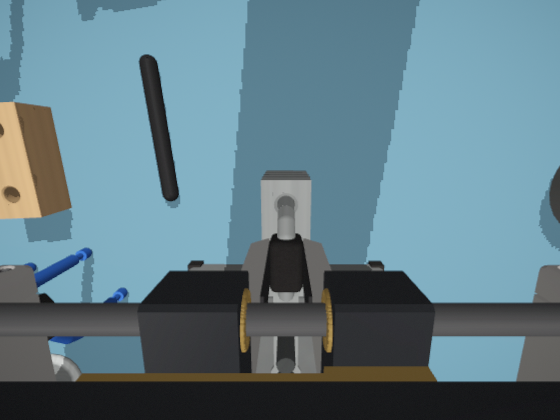

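>>> {"op": "move_arm", "data": {
  "steps": [0,0,-0.04,0,0,0,0,0,0,0,0,0]
}}

```text
time_s: 14.72
tcp_pos: [0.5017, 0.0774, 0.096]
ee_rot: [0.001, -0.002, 1.0, 0.0]
contact_force: [0.7, 0.8, 6.2]
opening: 0.0175
```

>>> {"op": "move_arm", "data": {
  "steps": [0,0,-0.04,0,0,0,0,0,0,0,0,0]
}}

```text
time_s: 14.88
tcp_pos: [0.5017, 0.0774, 0.0968]
ee_rot: [0.001, -0.002, 1.0, 0.0]
contact_force: [-0.1, -0.3, 5.6]
opening: 0.0177
```

>>> {"op": "move_arm", "data": {
  "steps": [0,0,-0.04,0,0,0,0,0,0,0,0,0]
}}

```text
time_s: 15.05
tcp_pos: [0.5015, 0.0773, 0.0972]
ee_rot: [0.0, -0.002, 1.0, 0.0]
contact_force: [1.5, 0.0, 3.2]
opening: 0.0178
```

>>> {"op": "move_arm", "data": {
  "steps": [0,0,-0.03,0,0,0,0,0,0,0,0,0]
}}

```text
time_s: 15.22
tcp_pos: [0.5012, 0.0773, 0.0975]
ee_rot: [0.0, -0.002, 1.0, 0.0]
contact_force: [1.9, 1.0, -0.1]
opening: 0.018
```

>>> {"op": "move_arm", "data": {
  "steps": [0,0,-0.03,0,0,0,0,0,0,0,0,0]
}}

```text
time_s: 15.38
tcp_pos: [0.5009, 0.0773, 0.0978]
ee_rot: [-0.0, -0.002, 1.0, -0.0]
contact_force: [2.3, 0.4, -5.1]
opening: 0.018
```

>>> {"op": "move_arm", "data": {
  "steps": [0,0,0.03,0,0,0,0,0,0,0,0,0]
}}

```text
time_s: 15.55
tcp_pos: [0.501, 0.0773, 0.0975]
ee_rot: [-0.0, -0.002, 1.0, -0.0]
contact_force: [1.2, 0.8, -1.9]
opening: 0.0177
```

>>> {"op": "move_arm", "data": {
  "steps": [0,0,0,0,0,0,0,0,0,0,0,0,0,0,0,0,0,0,0,0,0,0,0,0],
  "hand": 40
}}

```text
time_s: 15.88
tcp_pos: [0.5011, 0.0773, 0.0977]
ee_rot: [-0.0, -0.002, 1.0, -0.0]
contact_force: [0.2, 0.7, 0.6]
opening: 0.0393
```

```bash
python3 sl.py w15; python3 - <<'E'
from h import *
c=load("w15");W=pts(c);g=cv2.cvtColor(c["frame"],cv2.COLOR_RGB2GRAY)
m=(g<75)&(abs(W[...,0]-.5)<.02)&(abs(W[...,1]-.0775)<.012)&(W[...,2]>.1)
print(m.sum(),np.percentile(W[m],[5,50,95],axis=0))
E
```

```text
15.9333 [0.5011074  0.0773122  0.09769407] [-3.79161080e-05 -1.83961134e-03  9.99998307e-01 -2.57849135e-05] [-0.35174315 -0.12147445 -0.05229674] [ 0.01468252 -0.0688986  -0.04243671] 0.03983583246948971
1717 [[0.48540306 0.06994655 0.11923047]
 [0.49757868 0.07779211 0.12276252]
 [0.51187106 0.08536622 0.12386752]]
```

View pics/w15.png

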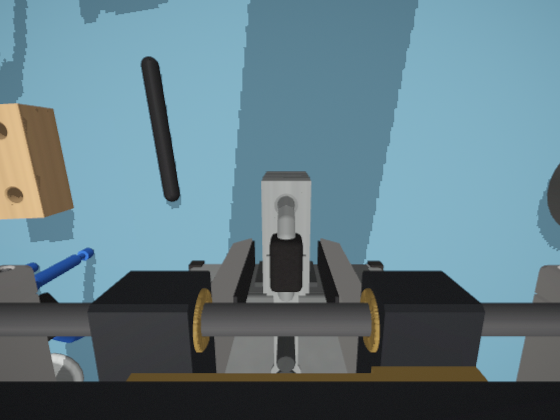

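>>> {"op": "move_arm", "data": {
  "steps": [0,0,-0.4,0,0,0,0,0,-0.8,0,0,0,0,0,-0.9,0,0,0,0,0,-0.9,0,0,0,0,0,-0.9,0,0,0,0,0,-0.9,0,0,0,0.5,0,-0.5,0,0,0,0.5,0,0,0,0,0,0.5,0,0,0,0,0,0,0,0,0,0,0]
}}

```text
time_s: 16.77
tcp_pos: [0.4702, 0.0773, 0.2045]
ee_rot: [0.0, -0.002, 1.0, 0.0]
contact_force: [-0.3, 0.4, -0.3]
opening: 0.0396
```

```bash
python3 sl.py w16; python3 - <<'E'
from h import *
from cell import capture
c=load("w16");W=pts(c);g=cv2.cvtColor(c["frame"],cv2.COLOR_RGB2GRAY)
m=(g<75)&(abs(W[...,0]-.5)<.02)&(abs(W[...,1]-.0775)<.012)&(W[...,2]>.1)
print(m.sum(),np.percentile(W[m],[5,50,95],axis=0))
c=capture("scene"); crop(c,150,390,170,350,3.3,"pics/s16.png")
E
```

```text
16.8167 [0.4709859  0.07724946 0.20444562] [ 4.83702605e-04 -1.87398847e-03  9.99998126e-01  3.63656802e-05] [-0.30934808  0.01831369 -0.16231684] [ 0.01774081 -0.00490633  0.02229126] 0.0400011109548996
613 [[0.48550297 0.06991939 0.11971129]
 [0.49801735 0.07798905 0.12275848]
 [0.51204424 0.08532333 0.12388406]]
```

View pics/w16.png

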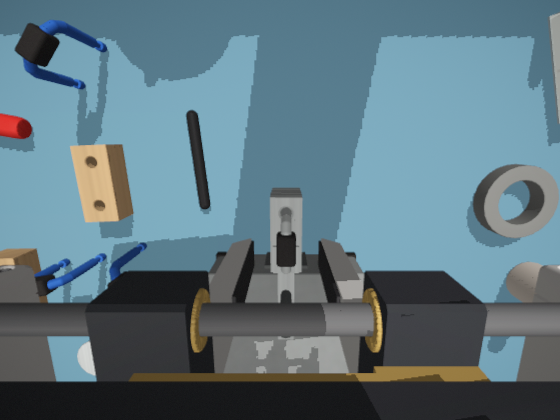

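View pics/s16.png

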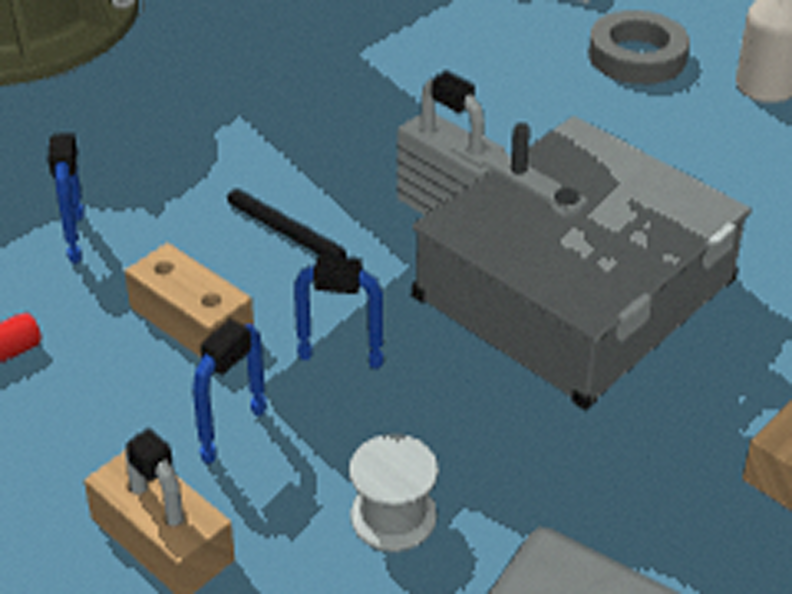

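The shackle stays down with its legs through the hasp's eye and into the lock. The sleeve is at about (286,249) in the wrist view. Its top is at z ≈ 0.124 m in both pictures since release, so the grip point is about 44 mm above lock_top. The spare, the blue look-alikes and the other items I can see stand where they were, so I am handing the job in.

```bash
python3 -c "
from cell import workorder
print(workorder.close_job())"
```

```text
the job is handed in; nothing more can be done
None
```

The case is locked: the hasp is shut, and the wider shackle is through its eye, latched in the lock and holding by itself. The job was handed in at about 17 s of the 58 s allowed.

**What I did**
- I swung the hasp to its stop by the knob, which read about 4.5 N there.
- I drew the wider shackle straight up out of its stand, lined its legs up over the eye and holes using two cameras, and pressed it down in small steps.
- The push met the ejector at about 4–7 N, then the hard stop with the tips about 40 mm down. The highest reading was about 30 N, above the 20 N that means home but under the 40 N limit.

**Last checks**
- **Latch:** I did not feel a clear rise before the click. To be sure, I eased back up: the push fell from +6 N to a 5 N pull with almost no movement, so the pawl was holding.
- **After release:** the sleeve's top stayed at about 0.124 m in two pictures about 0.9 s apart. That puts the grip point about 44 mm above lock_top, within the 36–52 mm latched range.
- **Surroundings:** the gripper was clear and the force read about zero. The last pictures show the spare shackle, the blue look-alikes, both stands, the marker, spool and tape undisturbed. The screwdriver and bottle are only partly in view, and I did not measure any of these positions again.
- **Disagreement:** the camera estimates of the leg-to-hole offset differed by 1–2 mm. I corrected for this before inserting, and the legs went in with side readings of no more than about 4 N.

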